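# Clamp the glued hand brush with a packer

### The job

The split wooden back of the hand brush has just been glued and lies, bristles up, between the open jaws of the one-hand bar clamp: stand the loose wooden packer upright between the brush and the clamp's moving jaw, broad face to the jaw, and let go of it. Then, moving the jaw with the trigger only, squeeze trigger and handle together and let go, over and over, until the jaw holds the packer firmly against the brush, its rubber pad squashed by about 4 mm and never crushed flat. Finish while still gripping handle and trigger so that the pressure stays on, with clamp and brush still lying on the shelf and everything else left where it was.

Things in the scene. Friction and masses are not known exactly. Their poses are not given: they have to be found in the camera images.
- clamp: one-hand ratchet bar clamp lying loose on its side, 0.9 kg; black housing x -21..21, y -43..19, z 0..32 mm. Origin on the shelf under the bar. +x: the way both jaws point; -x: the way handle and trigger point; +y: along the bar to the moving jaw; z up. Housing's own jaw at y 1..19 with an orange rubber face at y = 25, x 45..79, z 2..29 mm
- handle: the clamp's black handle, rigid with the housing; its origin and axes are those of clamp. A bar 24 mm thick, x -18..-120, y -43 (back face) to -19, z 2..31 mm
- trigger: orange trigger lever on the +y side of the handle, z 5..28 mm; origin on its pivot (clamp x -10, y 2 mm, shelf level), reaching to clamp x = -105 mm. At clamp x = -72 its front face is at y = 17 mm at rest: 60 mm from handle back to trigger front there, 40 mm when fully squeezed
- grip_mid (a point): point at clamp x -72, y -13, z 16.5 mm, midway between handle back and trigger front at rest (at full squeeze the middle is at y = -23 mm). A gripper pointing down here and closing along clamp y has one finger behind the handle and one in front of the trigger. The loose clamp slides some mm to centre itself between closing fingers
- trigger_squeeze (a joint): trigger angle, rad: 0 at rest, 0.32 fully squeezed; a spring returns it (5 N at the grip to start, 10 N at the end). A full squeeze pulls the bar 13 mm, less up to 6 mm until the pawl finds a tooth (6 mm pitch): mostly 12 mm a squeeze. While it bites, the jaw moves about 0.6 mm per mm of trigger, with 1.5 x the trigger force beyond the spring's, less 3 N
- moving_jaw: toothed steel bar (x -13..9, z 12..20 mm, bare tail to clamp y = -110 at start, sliding farther out to -y) with the black jaw at its +y end, x -13..82, z 1..31 mm, black parts from y = 151 up. Its frame is the clamp's, shifted along clamp -y by jaw_travel
- jaw_travel (a joint): how far the moving jaw has closed from its widest, m, 0 to 0.062; starts between 0 and 0.018. Move it only with the trigger. A light brake (3 N) keeps it in place when the trigger is let go, too weak to keep real pressure on
- jaw_pad: soft orange ribbed pad on the moving jaw, x 45..79, z 3..28 mm. Its frame is that of moving_jaw, shifted along +y by pad_squash; its face lies at y = 136 mm in it, so at clamp y = 136 mm less jaw_travel when free
- pad_squash (a joint): how far the pad is squashed into its socket, m: 0 free, 0.012 flat; 3.5 N per mm, so 4 mm is 14 N on the packer, which takes a grip of 25 to 35 N on trigger and handle
- brush: wooden hand brush lying on its back, bristles up, 0.22 kg; head 150 (x) x 50 (y) x 22 mm, dark bristles 136 x 34 mm up to z = 60 mm, handle at its +x end to x = 201 mm. Origin on the shelf under the head's centre. x leads away from the clamp's bar. Its +y long edge (y = 25 mm) faces the moving jaw, the other lies 1 to 6 mm from the housing's jaw
- packer: pale wood packer standing on the shelf, 45 (x) x 18 (y) x 64 (z) mm, 35 g; origin at the centre of its underside. In the clamp its x goes along clamp x (either way round), its 45 x 64 faces towards pad and brush; pads meet the work about clamp x = 62 mm, its middle may be at clamp x 40 to 85 mm. The gap between brush and pad is 38 to 60 mm at the start
- glue_bottle: bystander: white and green glue bottle with red cap, diameter 54, 152 mm high, origin under its middle
- spray_bottle: bystander: empty clear spray bottle with white and blue head, diameter 80, 235 mm high, origin under its middle
- peg_dish: bystander: white ceramic dish of plastic pegs, diameter 144, 45 mm high, origin under its middle
- caddy: bystander: black plastic cleaning caddy with a carrying bar, 200 x 320 mm, 250 mm high, origin under its middle
- tape_roll: bystander: roll of masking tape lying flat, diameter 80, 24 mm high, origin under its middle
Mind the look-alikes: they are no part of the job. Leave any green or purple look-alike of the packer alone.

How it is judged:
By the outcome, as a careful person would: the job done as asked, in the order asked, and still so for the second after the job is handed in, while the arm keeps its last pose, push and grip.
It also fails if it takes over 51 s, if anything falls off the work surface, if the arm or the gripper's body presses on something with over 40 N, if the wrist force passes 120 N, or if a joint passes its speed limit or range.

### The arm

A 6-joint arm with a two-finger parallel gripper is mounted at the origin on the work surface. World frame = base frame: x ahead of the robot, y to its left, z up, the work surface at z = 0. Lengths are in m, angles in rad, forces in N, time in s.
With the tool pointing down it reaches from about 0.25 to 0.775 m from the base axis. Payload 4 kg.
Tool frame: the origin (TCP) lies midway between the tips of the shut fingers; the grasp point (between the pads) lies 19 mm behind it (robot.tcp_to_grasp is the z of the grasp point in the tool frame, in m); z points along the fingers, y is the line along which they close (so a half turn about z gives the same grasp; the last joint's range is limited). The gripper opens to 85 mm and grips with 20 to 120 N. Pads are 22 mm wide; open, the fingers measure 114 mm over their backs; the gripper's body (76 mm by 85 mm) begins 54 mm behind the grasp point. The pads swing forward as they close: fully open they stand 13 mm farther back than shut.
Start: joints at [-1.435, 0.087, 1.371, -0, 1.684, -0.103], TCP at [0.13, -0.534, 0.231] pointing down, gripper open.
Joint ranges: [-3.1, 3.1], [-0.76, 2.03], [0.27, 2.55], [-1.08, 4.22], [0.17, 2.65], [-2.57, 2.57]. Speed limits (rad/s): [2.79, 2.79, 3.14, 3.14, 3.14, 3.14].

### API

Orientations are given as a unit quaternion [w, x, y, z].
In Python, from plant import robot gives the robot as it stands.
- The arm moves only by the tool play_rows, never from a script. Its argument "commands" is a list that holds one entry, the list of rows, each a list of 7 numbers: the shift along the tool's x, y, z in mm, then the turn, a rotation vector about the tool's x, y, z in rad, then the closure, from -1 (fully open) to 1 (shut). In form: [[[dx, dy, dz, wx, wy, wz, grip], ...]]. A call has 1 to 20 rows; each row is the pose to reach, as a shift and turn from the pose commanded when the call began, along the tool's axes at that moment; what a row does not reach only later rows make up. A row lasts 1/10 s, in which the tool goes at most 50 mm and 8.59 degrees, less where a joint would pass 70% of its speed; a pose out of reach is approached as far as the arm can. A call with a gripper value outside its range is refused whole. The fingers move at their own pace and stop on an object; the grip force is fixed at half the most. Time passes only in rows, so rows that repeat a pose let the fingers close. It gives the time, the measured TCP pose, the force, the opening and the grip force at its end, in the units of the state.
- robot.read_state(): the state, without advancing time (a new reading comes with each control period).
- robot.capture(name): name is "scene" or "top" or "wrist"; returns a dict with "image" (480x640x3 uint8, red, green, blue), "fx", "fy", "cx", "cy" (pixels), "k1" (the pictures are not rectified: a ray, as slopes to the right and down, at radius r is drawn at 1 + k1 r^2 times it, then the intrinsics apply), "pose" (4x4, takes a point from camera to world coordinates); the wrist camera has in their place "tool_from_camera" (4x4, takes a point from camera to tool coordinates, whose origin is the TCP and whose axes are the flange's). Camera axes: x right, y down, z forward; pixel columns grow to the right and rows downward; lengths in m; the calibration is good to about 2 mm. A picture is of the moment at which its call begins: read the wrist's pose just before it. There is no depth.
- robot.sign_off(): hands the job in; it is judged then, once.
The state is a dict: "time": time; "joints": joint angles; "joint_velocities": joint speeds; "tau": joint torques, N m; "eef_pos": TCP position; "tcp_rot": TCP orientation; "force": force on the tool from outside, world axes, zero at the start; "moment": the same for the moment, N m; "grip_width": opening from 0.0 (shut) to 1.0 (fully open); "gripper_force": force on a finger pad.
Only numpy, scipy, OpenCV 4.12 (cv2) and the standard library are available. Lean on these libraries where they do the work, as an engineer would, in place of code of your own. Each camera call takes 0.05 s, during which the arm holds its last target. There are 200 camera calls.

## Working session

There is one attempt and no reset: what is moved stays moved. The work goes in short steps, Python scripts to look and compute and a tool call to move; the robot and the scene stay as the last step left them, time stands still between calls to the robot, and variables do not carry over. Pictures are saved under pics/ and viewed, at most 10 in all, crops included, and the job is handed in when it is done.

Besides the shell and the picture viewer there is one more tool, called after ">>>" as name(argument=value, ...) on one line, values as JSON. play_rows: Moves the arm, as the interface text tells. Its arguments: {"type":"object","properties":{"commands":{"type":"array"}},"required":["commands"]}

```bash
ls; mkdir -p pics; cat > h.py <<'E'
import numpy as np,cv2,pickle
from plant import robot
from scipy.spatial.transform import Rotation as R
def toolT(s):
    T=np.eye(4);q=s["tcp_rot"];T[:3,:3]=R.from_quat([q[1],q[2],q[3],q[0]]).as_matrix();T[:3,3]=s["eef_pos"];return T
def grab(name,fn=None):
    s=robot.read_state();c=robot.capture(name)
    c["T"]=toolT(s)@np.array(c["tool_from_camera"]) if name=="wrist" else np.array(c["pose"])
    if fn:
        cv2.imwrite(f"pics/{fn}.png",c["image"][:,:,::-1]);pickle.dump(dict(c),open(f"pics/{fn}.pkl","wb"))
    return c
def load(fn):return pickle.load(open(f"pics/{fn}.pkl","rb"))
def ray(c,u,v):
    K=np.array([[c["fx"],0,c["cx"]],[0,c["fy"],c["cy"]],[0,0,1.]])
    xd=np.array([(u-c["cx"])/c["fx"],(v-c["cy"])/c["fy"]]);x=xd.copy()
    for _ in range(20):x=xd/(1+c["k1"]*(x@x))
    d=c["T"][:3,:3]@np.array([x[0],x[1],1]);return c["T"][:3,3],d/np.linalg.norm(d)
def onz(c,u,v,z):
    o,d=ray(c,u,v);return o+d*(z-o[2])/d[2]
def proj(c,p):
    q=np.linalg.inv(c["T"])@np.append(p,1);x=q[:2]/q[2];x=x*(1+c["k1"]*(x@x));return np.array([c["fx"]*x[0]+c["cx"],c["fy"]*x[1]+c["cy"]])
def tri(rays):
    A=sum(np.eye(3)-np.outer(d,d) for o,d in rays);b=sum((np.eye(3)-np.outer(d,d))@o for o,d in rays);return np.linalg.solve(A,b)
E
python3 - <<'E'
from h import *
for n in("scene","top","wrist"):
    c=grab(n,n+"0");print(n,c["fx"],c["k1"],c["T"].round(3).tolist())
print(robot.read_state(),robot.tcp_to_grasp)
E
```

```text
pics
scene 477.2367674252254 -0.005938280265444581 [[-0.805, 0.476, -0.354, 1.044], [0.593, 0.63, -0.501, 0.75], [-0.015, -0.613, -0.79, 1.119], [0.0, 0.0, 0.0, 1.0]]
top 467.3708281568364 -0.12388188131682454 [[0.026, -0.99, 0.138, 0.364], [-1.0, -0.025, 0.006, 0.092], [-0.003, -0.139, -0.99, 1.27], [0.0, 0.0, 0.0, 1.0]]
wrist 346.3488167345705 -0.0039086613311284475 [[0.238, -0.926, -0.294, 0.205], [-0.971, -0.228, -0.07, -0.516], [-0.002, 0.302, -0.953, 0.373], [0.0, 0.0, 0.0, 1.0]]
{'time': 0.15, 'joints': array([-1.43508673e+00,  8.78251148e-02,  1.37190756e+00,  9.96623194e-06,
        1.68360512e+00, -1.03091155e-01]), 'joint_velocities': array([-0.00035399, -0.00208055, -0.00295719, -0.000492  , -0.00079448,
        0.00042987]), 'tau': array([ 1.03746035e-03, -3.52372134e+01, -3.13680446e+01, -7.17238254e-05,
        8.06319615e-03, -5.80017741e-06]), 'eef_pos': array([ 0.13004739, -0.53401311,  0.23038598]), 'tcp_rot': array([-8.72539766e-04,  9.92879795e-01,  1.19117382e-01, -9.27911754e-06]), 'force': array([-0.56149934, -0.25919427, -0.62085559]), 'moment': array([0.04917323, 0.00817854, 0.02551958]), 'gripper_force': 0.0, 'grip_width': 0.9984284623685804} -0.0187
```

View pics/top0.png

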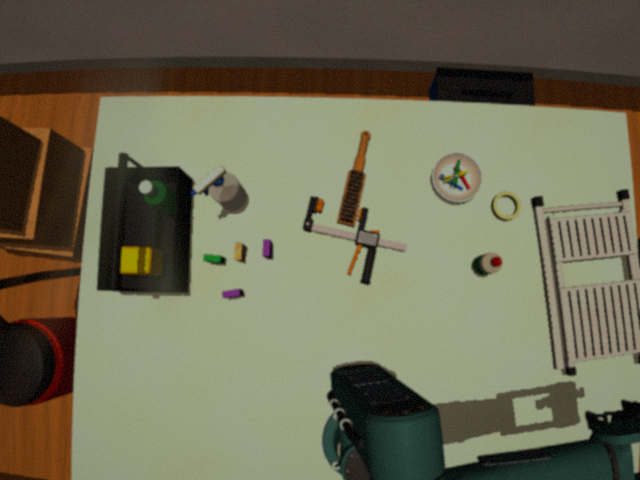

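View pics/scene0.png

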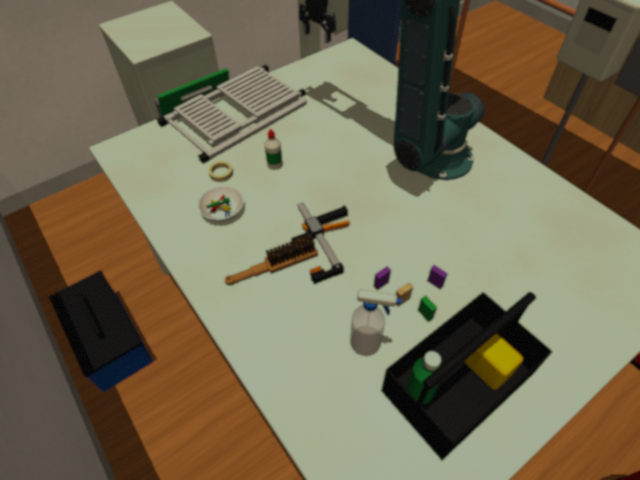

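Top view: candidates for the packer are tan (240,252), green (214,259), purple (267,248) and purple (233,294); the tan one is right. The clamp housing is at (367,240), its moving jaw at (312,212), its handle at (370,265). The spray bottle is close to the packer at (225,190).

```bash
python3 - <<'E'
from h import *
t=load("top0");s=load("scene0")
for n,u,v,z in[("packer top",240,250,.064),("hous",367,240,.03),("barend",405,247,.016),("jawbar",309,229,.016),("trig end",351,273,.02),("handle end",367,282,.03),("brush tip",365,133,.02),("head",351,198,.06),("spraybase",231,205,.0),("green",214,259,.06),("purple",267,247,.06),("purple2",233,294,.06)]:
    print(n,onz(t,u,v,z).round(3))
# tan object: mask both
for c,(u,v) in((t,(240,252)),(s,(405,292))):
    im=c["image"][v-14:v+15,u-14:u+15];h=cv2.cvtColor(im,cv2.COLOR_RGB2HSV)
    m=((h[...,0]>12)&(h[...,0]<28)&(h[...,1]>85)).astype(np.uint8)
    print(cv2.connectedComponentsWithStats(m)[2:][0].tolist(),[(round(a+u-14,1),round(b+v-14,1)) for a,b in cv2.connectedComponentsWithStats(m)[3]], h[14,14])
print(tri([ray(t,240,252),ray(s,405,292)]))
cv2.imwrite("pics/crop1.png",np.hstack([cv2.resize(c["image"][v-50:v+50,u-50:u+50,::-1],(400,400),interpolation=2) for c,(u,v) in((t,(240,240)),(s,(405,300)))]))
E
```

```text
packer top [0.491 0.331 0.064]
hous [ 0.53  -0.002  0.03 ]
barend [ 0.516 -0.106  0.016]
jawbar [0.558 0.155 0.016]
trig end [0.442 0.039 0.02 ]
handle end [ 0.418 -0.003  0.03 ]
brush tip [0.834 0.007 0.02 ]
head [0.637 0.045 0.06 ]
spraybase [0.623 0.376 0.   ]
green [0.466 0.4   0.06 ]
purple [0.501 0.261 0.06 ]
purple2 [0.376 0.345 0.06 ]
[[0, 0, 29, 29, 659], [8, 5, 12, 19, 182]] [(np.float64(240.2), np.float64(252.1)), (np.float64(239.4), np.float64(251.8))] [ 23 153 145]
[[0, 0, 29, 29, 656], [6, 5, 16, 19, 185]] [(np.float64(405.1), np.float64(292.1)), (np.float64(404.6), np.float64(291.6))] [ 19 151 115]
[0.48648851 0.33615091 0.04464692]
```

View pics/crop1.png

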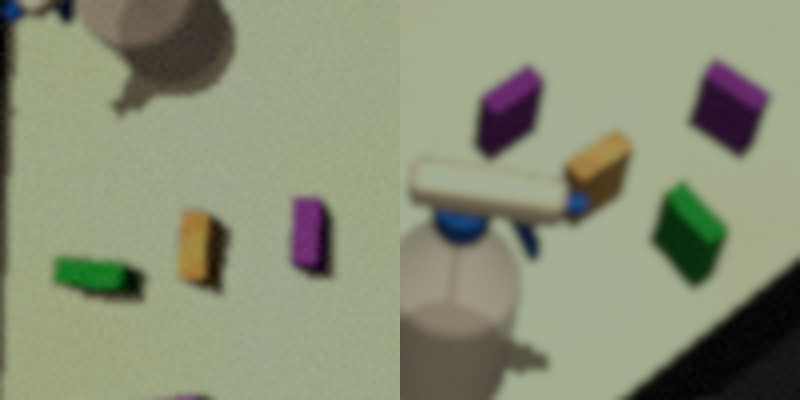

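Left crop: the tan packer stands upright at top pixel (240,252), its long side along world x, with green about 65 mm to one side and purple about 65 mm to the other. I'll grip it along its 45 mm side. First I'll go over the clamp for a close view.

>>> play_rows(commands=[[[546, -469, -90, 0, 0, -1.33, -1], [546, -469, -90, 0, 0, -1.33, -1], [546, -469, -90, 0, 0, -1.33, -1], [546, -469, -90, 0, 0, -1.33, -1], [546, -469, -90, 0, 0, -1.33, -1], [546, -469, -90, 0, 0, -1.33, -1], [546, -469, -90, 0, 0, -1.33, -1], [546, -469, -90, 0, 0, -1.33, -1], [546, -469, -90, 0, 0, -1.33, -1], [546, -469, -90, 0, 0, -1.33, -1], [546, -469, -90, 0, 0, -1.33, -1], [546, -469, -90, 0, 0, -1.33, -1], [546, -469, -90, 0, 0, -1.33, -1], [546, -469, -90, 0, 0, -1.33, -1], [546, -469, -90, 0, 0, -1.33, -1], [546, -469, -90, 0, 0, -1.33, -1], [546, -469, -90, 0, 0, -1.33, -1], [546, -469, -90, 0, 0, -1.33, -1]]])

```text
time: 1.95
eef_pos: [0.5491, 0.0496, 0.3211]
tcp_rot: [-0.0, 0.708, 0.706, -0.0]
force: [0.3, -0.2, 0.4]
grip_width: 1.001
gripper_force: 0.0
```

```bash
python3 - <<'E'
from h import *
c=grab("wrist","w1");s=robot.read_state();print(s["time"],s["eef_pos"],toolT(s).round(3).tolist(),s["joints"].round(2))
E
```

```text
2.0 [0.5490879  0.04933758 0.32125461] [[0.004, 1.0, -0.0, 0.549], [1.0, -0.004, -0.0, 0.049], [-0.0, -0.0, -1.0, 0.321], [0.0, 0.0, 0.0, 1.0]] [-0.01  0.09  1.19 -0.    1.86 -0.01]
```

View pics/w1.png

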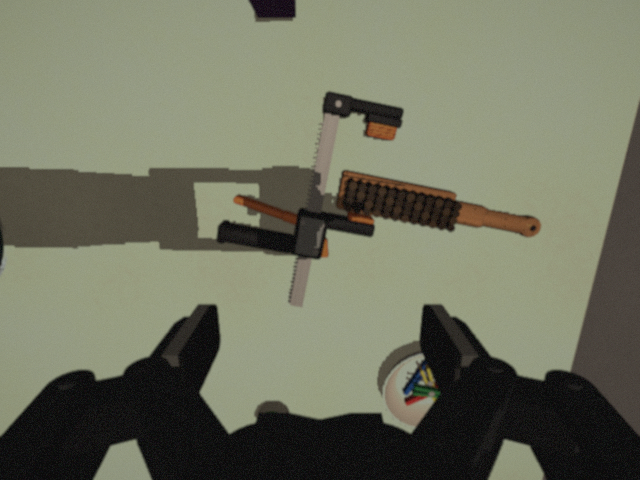

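The wrist picture shows the clamp: bar from (296,304) to (330,100), moving jaw at (365,106), its pad at (381,130), trigger tip (238,200), handle end (222,233), housing (311,233), and brush head edge (342,172) to (455,193). I'll zoom in for corners.

```bash
python3 - <<'E'
from h import *
c=load("w1");im=c["image"][85:285,210:470,::-1]
im=cv2.resize(im,None,fx=3,fy=3,interpolation=cv2.INTER_CUBIC);im=cv2.convertScaleAbs(im,alpha=1.5,beta=10)
for k in range(0,260,20):cv2.putText(im,str(210+k),(k*3,8),0,.3,(0,0,255));cv2.line(im,(k*3,9),(k*3,13),(0,0,255))
for k in range(0,200,20):cv2.putText(im,str(85+k),(0,k*3+4),0,.3,(0,0,255))
cv2.imwrite("pics/crop2.png",im)
E
```

```text
(no output)
```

View pics/crop2.png

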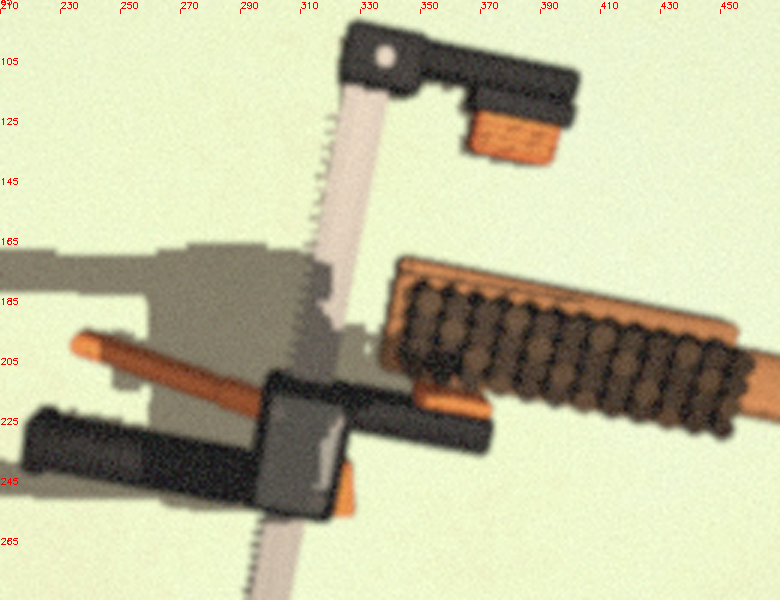

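```bash
python3 - <<'E'
from h import *
c=load("w1");P=lambda X,Y,z:onz(c,210+X/3,85+Y/3,z)
print("cam",c["T"][:3,3],"nadir",proj(c,np.append(c["T"][:2,3],0)))
a=P(387,95,.02);b=P(302,540,.02);y=(a-b)[:2];y/=np.linalg.norm(y);x=np.array([y[1],-y[0]])
print("yaw clamp(x axis)",np.degrees(np.arctan2(x[1],x[0])))
e0,e1=P(403,258,0),P(737,324,0);d=(e1-e0)[:2];print("brush bottom edge",e0,e1,np.linalg.norm(d),np.degrees(np.arctan2(d[1],d[0])))
e0,e1=P(403,272,.022),P(735,338,.022);d=(e1-e0)[:2];print("brush top edge",e0,e1,np.linalg.norm(d))
# clamp frame : bar edge x=+9 -> origin; y from housing rear edge y=-43 z32 and front y=19
o=b[:2]-.009*x
for n,X,Y,z in[("hous bl",256,510,.032),("hous br",330,520,.032),("hous tl",268,372,.032),("hous tr",352,388,.032),("hjaw end bot",488,452,.03),("fix pad",490,416,.029),("handle back end",22,470,.031),("trig tip",72,345,.028),("jaw outer",350,22,.031),("jaw outer tip",578,72,.031),("pad face L28",470,152,.028),("pad face R28",548,165,.028),("pad face L3",470,152,.003),("pad R root",558,125,.028)]:
    p=P(X,Y,z);q=p[:2]-o;print(n,p.round(4),"clampx",round(q@x*1e3,1),"y rel",round(q@y*1e3,1))
E
```

```text
cam [0.54943224 0.1270844  0.46375498] nadir [319.98801119 131.35018566]
yaw clamp(x axis) -10.611772078373967
brush bottom edge [0.58151324 0.07712128 0.        ] [0.73191629 0.04778539 0.        ] 0.15323731144994374 -11.036884691122614
brush top edge [0.58010786 0.07368229 0.022     ] [0.72310702 0.04551164 0.022     ] 0.1457475377424037
hous bl [ 0.5166 -0.0291  0.032 ] clampx -14.0 y rel 15.0
hous br [ 0.5493 -0.0338  0.032 ] clampx 19.0 y rel 16.3
hous tl [0.5231 0.033  0.032 ] clampx -19.0 y rel 77.2
hous tr [0.5587 0.0261 0.032 ] clampx 17.2 y rel 76.9
hjaw end bot [ 0.6181 -0.003   0.03  ] clampx 81.0 y rel 59.3
fix pad [0.6184 0.0129 0.029 ] clampx 78.4 y rel 75.0
handle back end [ 0.4146 -0.0107  0.031 ] clampx -117.7 y rel 14.2
trig tip [0.4399 0.044  0.028 ] clampx -102.8 y rel 72.6
jaw outer [0.5572 0.17   0.031 ] clampx -10.8 y rel 218.1
jaw outer tip [0.6462 0.1519 0.031 ] clampx 80.1 y rel 216.7
pad face L28 [0.6056 0.1221 0.028 ] clampx 45.7 y rel 179.9
pad face R28 [0.6372 0.117  0.028 ] clampx 77.7 y rel 180.8
pad face L3 [0.6088 0.1218 0.003 ] clampx 48.9 y rel 180.2
pad R root [0.6403 0.1323 0.028 ] clampx 77.9 y rel 196.4
```

>>> play_rows(commands=[[[240, -60, 20, 0, 0, 0, -1], [240, -60, 20, 0, 0, 0, -1], [240, -60, 20, 0, 0, 0, -1], [240, -60, 20, 0, 0, 0, -1], [240, -60, 20, 0, 0, 0, -1], [240, -60, 20, 0, 0, 0, -1], [240, -60, 20, 0, 0, 0, -1], [240, -60, 20, 0, 0, 0, -1]]])

```text
time: 2.8
eef_pos: [0.4906, 0.2889, 0.3017]
tcp_rot: [0.0, 0.709, 0.706, 0.0]
force: [-0.6, -1.0, -0.3]
grip_width: 0.999
gripper_force: 0.0
```

```bash
cat >> h.py <<'E'
# clamp frame from w1
_a=np.radians(-10.7);CX=np.array([np.cos(_a),np.sin(_a)]);CY=np.array([-CX[1],CX[0]])
def clamp_o():
    c=load("w1");b=onz(c,210+302/3,85+540/3,.02)
    return b[:2]-.009*CX+.058*CY
def c2w(x,y):return clamp_o()+x*CX+y*CY
def w2c(p):q=np.array(p)[:2]-clamp_o();return np.array([q@CX,q@CY])
E
python3 - <<'E'
from h import *
c=grab("wrist","w2");s=robot.read_state();print(s["time"],s["eef_pos"])
print("origin",clamp_o(),"edge",w2c([.5815,.0771]),w2c([.7319,.0478]),"pad",w2c([.6056,.1221]),w2c([.6372,.117]),"place",c2w(.062,.100),"grip",c2w(-.072,-.013))
im=c["image"];h=cv2.cvtColor(im,cv2.COLOR_RGB2HSV)
m=((h[...,0]>12)&(h[...,0]<28)&(h[...,1]>85)).astype(np.uint8);m=cv2.morphologyEx(m,cv2.MORPH_OPEN,np.ones((3,3)))
n,l,st,ce=cv2.connectedComponentsWithStats(m)
for i in range(1,n):
    if st[i,4]>150:print(st[i].tolist(),ce[i].round(1))
cv2.imwrite("pics/w2v.png",im[:,:,::-1])
E
```

```text
2.85 [0.49077324 0.28872173 0.30176089]
origin [0.53835614 0.01064924] edge [0.03005602 0.07330574] [0.18328102 0.07243944] pad [0.04538199 0.12199788] [0.07737946 0.12285362] place [0.61784479 0.09739919] grip [0.46519435 0.01124327]
[296, 151, 42, 19, 735] [316.8 160. ]
```

View pics/w2v.png

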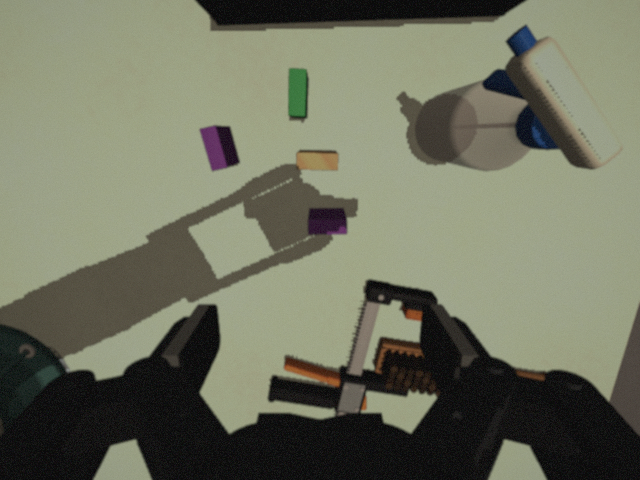

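The picture shows the packer's top at (317,160), green at (298,93), purple at (327,221) and (219,147), the caddy edge at the top and the spray bottle to the right at (450,125).

```bash
python3 - <<'E'
from h import *
c=load("w2");t=load("top0");s=load("scene0")
h=cv2.cvtColor(c["image"],cv2.COLOR_RGB2HSV)
m=((h[...,0]>10)&(h[...,0]<30)&(h[...,1]>80)).astype(np.uint8);m[:145]=0;m[178:]=0;m[:,:280]=0;m[:,350:]=0
cn=max(cv2.findContours(m,0,2)[0],key=cv2.contourArea);r=cv2.minAreaRect(cn);print(r)
W=np.array([onz(c,*p,.064) for p in cv2.boxPoints(r)]);print(W.round(4))
for v in range(146,176):print(v,h[v,317].tolist(),end=" ")
cen=W.mean(0);print("\ncen",cen)
for i in range(4):
    d=(W[(i+1)%4]-W[i])[:2];print(np.linalg.norm(d).round(4),np.degrees(np.arctan2(d[1],d[0])).round(1))
# height: top-face far-left corners in top vs w2
print(tri([ray(c,*r[0]),ray(t,240,249.5)]), proj(t,cen),proj(s,cen))
print("caddy edge", [onz(c,360,22,z).round(3) for z in(0,.1,.2)],[onz(t,191,240,z).round(3) for z in(0,.1,.2)], tri([ray(c,500,18),ray(t,190,175)]))
E
```

```text
((316.5, 160.0), (18.0, 41.0), 90.0)
[[0.4658 0.3465 0.064 ]
 [0.5094 0.3464 0.064 ]
 [0.5097 0.3275 0.064 ]
 [0.4654 0.3277 0.064 ]]
146 [35, 41, 163] 147 [36, 41, 166] 148 [37, 43, 160] 149 [35, 43, 143] 150 [24, 50, 101] 151 [20, 108, 73] 152 [17, 118, 99] 153 [21, 117, 131] 154 [21, 120, 149] 155 [21, 111, 158] 156 [22, 114, 155] 157 [22, 114, 157] 158 [23, 107, 158] 159 [22, 113, 158] 160 [22, 110, 158] 161 [22, 107, 159] 162 [21, 112, 157] 163 [22, 110, 158] 164 [22, 111, 158] 165 [21, 113, 158] 166 [21, 110, 160] 167 [21, 114, 159] 168 [22, 108, 156] 169 [24, 83, 150] 170 [30, 45, 146] 171 [35, 38, 162] 172 [36, 40, 167] 173 [39, 36, 165] 174 [37, 40, 167] 175 [38, 36, 168] 
cen [0.48757484 0.33702651 0.064     ]
0.0436 -0.2
0.0189 -89.3
0.0443 179.8
0.0189 88.7
[0.49048583 0.33493357 0.05227122] [237.76213103 251.22417227] [405.16914758 288.42415973]
caddy edge [array([0.537, 0.483, 0.   ]), array([0.526, 0.457, 0.1  ]), array([0.516, 0.431, 0.2  ])] [array([0.522, 0.483, 0.   ]), array([0.509, 0.452, 0.1  ]), array([0.497, 0.421, 0.2  ])] [ 0.71766364  0.50710214 -0.04683019]
```

>>> play_rows(commands=[[[48, -3, 200, 0, 0, 0.03, -1], [48, -3, 200, 0, 0, 0.03, -1], [48, -3, 200, 0, 0, 0.03, -1], [48, -3, 200, 0, 0, 0.03, -1], [48, -3, 240, 0, 0, 0.03, -1], [48, -3, 272, 0, 0, 0.03, -1], [48, -3, 272, 0, 0, 0.03, -1], [48, -3, 272, 0, 0, 0.03, 0.2], [48, -3, 272, 0, 0, 0.03, 0.2], [48, -3, 272, 0, 0, 0.03, 0.2], [48, -3, 272, 0, 0, 0.03, 0.2], [48, -3, 272, 0, 0, 0.03, 0.2], [48, -3, 272, 0, 0, 0.03, 0.2]]])

```text
time: 4.15
eef_pos: [0.4896, 0.3395, 0.033]
tcp_rot: [0.001, 0.718, 0.696, 0.003]
force: [0.4, -0.4, 6.1]
grip_width: 0.515
gripper_force: 62.0
```

Packer held (opening 44 mm). Lifting.

>>> play_rows(commands=[[[0, 0, -50, 0, 0, 0, 0.2], [0, 0, -90, 0, 0, 0, 0.2], [-60, 0, -90, 0, 0, 0, 0.2], [-110, 10, -90, 0, 0, 0.1, 0.2], [-150, 40, -90, 0, 0, 0.155, 0.2], [-190, 80, -90, 0, 0, 0.155, 0.2], [-230, 120, -90, 0, 0, 0.155, 0.2], [-230, 120, -90, 0, 0, 0.155, 0.2], [-230, 120, -90, 0, 0, 0.155, 0.2]]])

```text
time: 5.05
eef_pos: [0.6019, 0.1017, 0.1199]
tcp_rot: [0.001, 0.771, 0.636, 0.0]
force: [-0.3, -0.5, -0.6]
grip_width: 0.516
gripper_force: 61.4
```

```bash
python3 - <<'E'
from h import *
c=grab("wrist","w3");s=robot.read_state();T=toolT(s);print(s["time"],s["eef_pos"],s["grip_width"],T.round(3).tolist(),s["force"])
for y in(.098,.0985):
    p=np.append(c2w(.062,y),s["eef_pos"][2]);print("shift tool mm",(T[:3,:3].T@(p-s["eef_pos"])*1e3).round(1))
E
```

```text
5.1 [0.60062763 0.10351263 0.11973037] 0.514391103139895 [[0.189, 0.982, 0.001, 0.601], [0.982, -0.189, 0.0, 0.104], [0.0, 0.0, -1.0, 0.12], [0.0, 0.0, 0.0, 1.0]] [-0.32191958  0.90931745 -1.05121078]
shift tool mm [-4.8 18.1  0. ]
shift tool mm [-4.3 18.1  0. ]
```

View pics/w3.png

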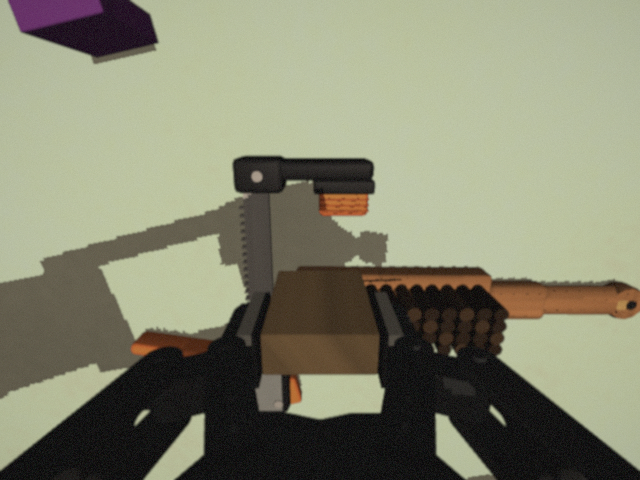

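The packer hangs level at (320,320), bottom +y edge at row 272; pad face lower edge at (343,215), brush +y edge at about row 267. I'll check the gap from this closer view.

```bash
python3 - <<'E'
from h import *
c=load("w3");f=lambda u,v,z:(w2c(onz(c,u,v,z))*1e3).round(1)
print("pad L,R z28",f(320,215,.028),f(367,215,.028),"z3",f(343,215,.003))
print("brush bottom z0",f(302,267,0),f(485,268,0),"top .022",f(380,277,.022))
print("packer bottom far edge z.089",f(278,272,.089),f(368,272,.089),"top edge",f(262,373,.153),f(378,373,.153))
print("jaw",f(236,158,.031),f(373,160,.031))
h=c["image"]
for u in(345,330):print([tuple(h[v,u]) for v in range(205,222)])
print([(v,)+tuple(h[v,430]) for v in range(258,286,2)])
E
```

```text
pad L,R z28 [ 46.1 123.4] [ 78.8 123.2] z3 [ 63.9 117.4]
brush bottom z0 [31.4 73.4] [180.9  71.9] top .022 [91.2 73.9]
packer bottom far edge z.089 [ 23.2 106.2] [ 71.9 106. ] top edge [23.8 91.8] [67.6 91.6]
jaw [ -8.5 162.3] [ 80.9 160.8]
[(np.uint8(171), np.uint8(93), np.uint8(49)), (np.uint8(173), np.uint8(97), np.uint8(50)), (np.uint8(183), np.uint8(109), np.uint8(58)), (np.uint8(181), np.uint8(106), np.uint8(53)), (np.uint8(173), np.uint8(102), np.uint8(50)), (np.uint8(159), np.uint8(86), np.uint8(43)), (np.uint8(166), np.uint8(86), np.uint8(45)), (np.uint8(178), np.uint8(95), np.uint8(50)), (np.uint8(180), np.uint8(95), np.uint8(46)), (np.uint8(181), np.uint8(100), np.uint8(66)), (np.uint8(170), np.uint8(125), np.uint8(98)), (np.uint8(174), np.uint8(167), np.uint8(138)), (np.uint8(184), np.uint8(191), np.uint8(160)), (np.uint8(191), np.uint8(200), np.uint8(165)), (np.uint8(190), np.uint8(195), np.uint8(162)), (np.uint8(193), np.uint8(198), np.uint8(167)), (np.uint8(189), np.uint8(198), np.uint8(165))]
[(np.uint8(175), np.uint8(94), np.uint8(51)), (np.uint8(174), np.uint8(95),
[... 704 characters left out ...]
np.uint8(190), np.uint8(197), np.uint8(167)), (260, np.uint8(189), np.uint8(199), np.uint8(168)), (262, np.uint8(191), np.uint8(199), np.uint8(167)), (264, np.uint8(186), np.uint8(193), np.uint8(161)), (266, np.uint8(129), np.uint8(130), np.uint8(110)), (268, np.uint8(61), np.uint8(46), np.uint8(32)), (270, np.uint8(59), np.uint8(43), np.uint8(30)), (272, np.uint8(59), np.uint8(44), np.uint8(24)), (274, np.uint8(71), np.uint8(48), np.uint8(25)), (276, np.uint8(118), np.uint8(79), np.uint8(52)), (278, np.uint8(138), np.uint8(91), np.uint8(54)), (280, np.uint8(150), np.uint8(97), np.uint8(60)), (282, np.uint8(150), np.uint8(101), np.uint8(59)), (284, np.uint8(105), np.uint8(67), np.uint8(40))]
```

>>> play_rows(commands=[[[-2, 15, 0, 0, 0, 0, 0.2], [-2, 15, 0, 0, 0, 0, 0.2], [-2, 15, 40, 0, 0, 0, 0.2], [-2, 15, 70, 0, 0, 0, 0.2], [-2, 15, 80, 0, 0, 0, 0.2], [-2, 15, 86, 0, 0, 0, 0.2], [-2, 15, 88, 0, 0, 0, 0.2], [-2, 15, 88, 0, 0, 0, 0.2]]])

```text
time: 5.9
eef_pos: [0.6151, 0.1007, 0.0332]
tcp_rot: [0.001, 0.77, 0.638, 0.001]
force: [0.4, 0.2, -0.1]
grip_width: 0.516
gripper_force: 61.7
```

```bash
python3 - <<'E'
from h import *
c=grab("wrist","w4");s=robot.read_state();print(s["time"],s["eef_pos"],w2c(s["eef_pos"]),s["force"],s["moment"])
E
```

```text
5.95 [0.61526916 0.10048308 0.03305683] [0.05889658 0.10255206] [ 0.02599968 -0.60118082 -0.64718635] [0.01953071 0.03969157 0.02674247]
```

View pics/w4.png

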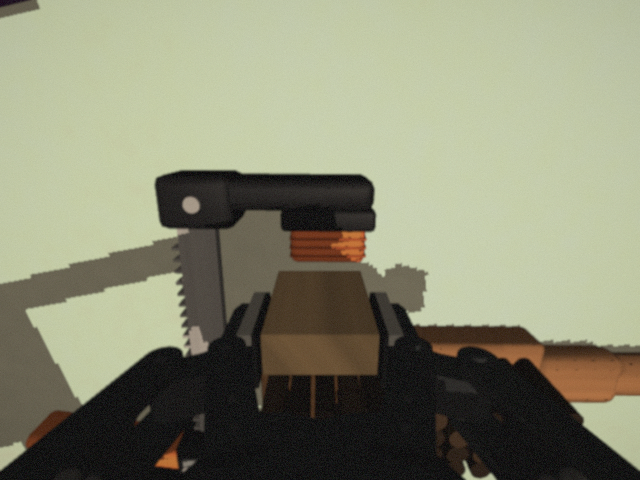

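The packer is between pad (face lower edge at row 262) and brush, clear of both. Lowering the last 2 mm and letting go.

>>> play_rows(commands=[[[0, 0, 1, 0, 0, 0, 0.2], [0, 0, 2, 0, 0, 0, 0.2], [0, 0, 2.5, 0, 0, 0, 0.2], [0, 0, 2.5, 0, 0, 0, 0.2]]])

```text
time: 6.35
eef_pos: [0.6153, 0.1005, 0.033]
tcp_rot: [0.001, 0.77, 0.638, 0.002]
force: [-5.5, -0.3, 11.5]
grip_width: 0.518
gripper_force: 62.9
```

```bash
python3 - <<'E'
from h import *
s=robot.read_state();print(s["time"],s["eef_pos"],w2c(s["eef_pos"]),s["force"])
c=load("w4");f=lambda u,v,z:(w2c(onz(c,u,v,z))*1e3).round(1)
print(f(278,272,.002),f(362,272,.002),"top",f(262,374,.066),f(378,374,.066),f(265,334,.066))
E
```

```text
6.35 [0.61531173 0.10045824 0.03296962] [0.05894302 0.10253555] [-5.54685419 -0.2554063  11.45711811]
[ 36.3 107.5] [ 81.8 107.6] top [36.8 92.5] [80.8 92.5] [ 38.8 109.8]
```

>>> play_rows(commands=[[[0, 0, -2, 0, 0, 0, 0.2], [0, 0, -2, 0, 0, 0, 0.1], [0, 0, -2, 0, 0, 0, -0.1], [0, 0, -2, 0, 0, 0, -0.3], [0, 0, -2, 0, 0, 0, -0.5], [0, 0, -2, 0, 0, 0, -0.5], [0, 0, -2, 0, 0, 0, -0.5], [0, 0, -20, 0, 0, 0, -0.5], [0, 0, -50, 0, 0, 0, -0.5], [0, 0, -90, 0, 0, 0, -0.5], [0, 0, -130, 0, 0, 0, -0.5], [0, 0, -130, 0, 0, 0, -0.5], [0, 0, -130, 0, 0, 0, -0.5]]])

```text
time: 7.65
eef_pos: [0.615, 0.1001, 0.1605]
tcp_rot: [0.001, 0.77, 0.638, 0.001]
force: [0.1, 0.3, -0.1]
grip_width: 0.743
gripper_force: 0.0
```

```bash
python3 - <<'E'
from h import *
c=grab("wrist","w5");s=robot.read_state();T=toolT(s);print(s["time"],s["eef_pos"],s["grip_width"],s["joints"].round(2),T.round(3).tolist())
p=np.append(c2w(-.072,-.013),.10);print(p,(T[:3,:3].T@(p-s["eef_pos"])*1e3).round(1))
E
```

```text
7.7 [0.61390598 0.10004027 0.1583183 ] 0.7481069040112791 [ 0.07  0.27  1.3  -0.    1.57  0.26] [[0.186, 0.983, -0.001, 0.614], [0.983, -0.186, -0.0, 0.1], [-0.0, -0.001, -1.0, 0.158], [0.0, 0.0, 0.0, 1.0]]
[0.46519435 0.01124327 0.1       ] [-114.9 -129.6   58.4]
```

View pics/w5.png

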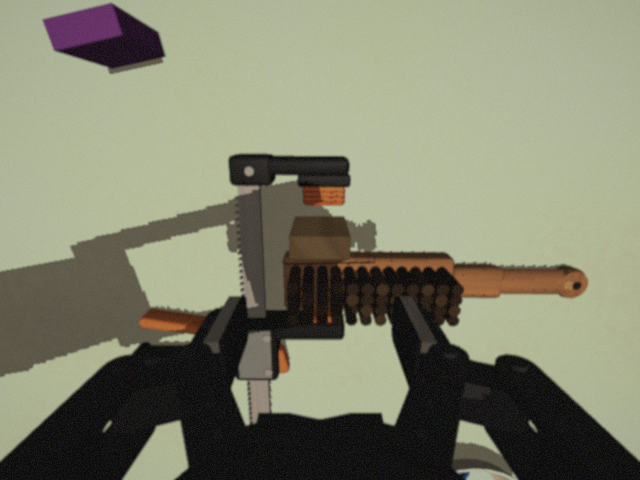

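The packer stands alone upright at (320,235), between pad (323,196) and brush edge (row 260), no contact. Now to the handle and trigger, turning 90°.

>>> play_rows(commands=[[[-40, -40, 0, 0, 0, -0.15, -1], [-80, -80, 0, 0, 0, -0.3, -1], [-115, -130, 0, 0, 0, -0.45, -1], [-115, -130, 0, 0, 0, -0.6, -1], [-115, -130, 0, 0, 0, -0.75, -1], [-115, -130, 0, 0, 0, -0.9, -1], [-115, -130, 0, 0, 0, -1.05, -1], [-115, -130, 0, 0, 0, -1.2, -1], [-115, -130, 20, 0, 0, -1.35, -1], [-115, -130, 60, 0, 0, -1.5, -1], [-115, -130, 90, 0, 0, -1.571, -1], [-115, -130, 90, 0, 0, -1.571, -1], [-115, -130, 90, 0, 0, -1.571, -1]]])

```text
time: 9.0
eef_pos: [0.4639, 0.0114, 0.0674]
tcp_rot: [-0.002, 0.094, 0.996, -0.0]
force: [1.7, -0.8, 1.0]
grip_width: 1.001
gripper_force: 0.0
```

```bash
python3 - <<'E'
from h import *
c=grab("wrist","w6");s=robot.read_state();T=toolT(s);print(s["time"],s["eef_pos"],w2c(s["eef_pos"]),s["joints"].round(2),np.degrees(np.arctan2(T[1,0],T[0,0])))
p=np.append(c2w(-.072,-.013),.001);print((T[:3,:3].T@(p-s["eef_pos"])*1e3).round(1))
h=cv2.cvtColor(c["image"],cv2.COLOR_RGB2HSV)
m=((h[...,0]<18)&(h[...,1]>140)&(h[...,2]>60)).astype(np.uint8);m=cv2.morphologyEx(m,cv2.MORPH_OPEN,np.ones((3,3)))
n,l,st,ce=cv2.connectedComponentsWithStats(m)
for i in range(1,n):
    if st[i,4]>200:print(st[i].tolist(),ce[i].round(1))
E
```

```text
9.05 [0.46530142 0.01121042 0.06912822] [-0.0718887  -0.01301241] [-0.1  -0.01  1.8  -0.    1.35 -1.48] 169.22031846979974
[ 0.1  0.  68.1]
[334, 213, 44, 141, 2608] [355.5 284.8]
[379, 406, 49, 14, 429] [402.8 411.4]
[515, 443, 24, 31, 456] [526.9 457.3]
```

View pics/w6.png

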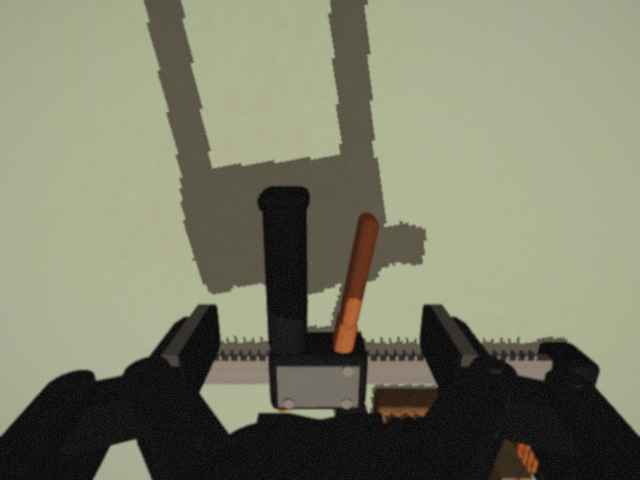

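The view shows the handle at u≈285 and trigger at u≈355 centred between the fingers, with the packer and pad at (520,457). Descending and making the first squeeze (free travel is about 31 mm, so the first two are safe).

>>> play_rows(commands=[[[0, 0, 40, 0, 0, 0, -1], [0, 0, 60, 0, 0, 0, -1], [0, 0, 68, 0, 0, 0, -1], [0, 0, 68, 0, 0, 0, -0.6], [0, 0, 68, 0, 0, 0, -0.4], [0, 0, 68, 0, 0, 0, -0.3], [0, 0, 68, 0, 0, 0, -0.3]]])

```text
time: 9.75
eef_pos: [0.4656, 0.0098, 0.0032]
tcp_rot: [0.001, 0.093, 0.996, -0.002]
force: [-5.2, -4.1, 5.8]
grip_width: 0.656
gripper_force: 7.4
```

>>> play_rows(commands=[[[0, 0, 0, 0, 0, 0, -0.2], [0, 0, 0, 0, 0, 0, -0.1], [0, 0, 0, 0, 0, 0, 0.0], [0, 0, 0, 0, 0, 0, 0.05], [0, 0, 0, 0, 0, 0, 0.05], [0, 0, 0, 0, 0, 0, 0.05]]])

```text
time: 10.35
eef_pos: [0.4663, 0.0079, 0.0051]
tcp_rot: [0.002, 0.094, 0.996, -0.003]
force: [-9.3, -8.3, 14.1]
grip_width: 0.478
gripper_force: 19.2
```

```bash
cat > look.py <<'E'
from h import *
import sys
c=grab("wrist",sys.argv[1]);s=robot.read_state();print(s["time"],s["eef_pos"].round(4),"w",round(s["grip_width"]*85,1),"F",s["gripper_force"],s["force"].round(1))
h=cv2.cvtColor(c["image"],cv2.COLOR_RGB2HSV)
m=((h[...,0]<18)&(h[...,1]>140)&(h[...,2]>60)).astype(np.uint8);m=cv2.morphologyEx(m,cv2.MORPH_OPEN,np.ones((3,3)))
n,l,st,ce=cv2.connectedComponentsWithStats(m)
for i in range(1,n):
    if st[i,4]>100:print(st[i].tolist(),ce[i].round(1))
t=grab("top",sys.argv[1]+"t");h=cv2.cvtColor(t["image"],cv2.COLOR_RGB2HSV)[150:260,280:420]
o=((h[...,0]<18)&(h[...,1]>150)&(h[...,2]>60)).astype(np.uint8);o[:,30:]=0
n,l,st,ce=cv2.connectedComponentsWithStats(o)
for i in range(1,n):
    if st[i,4]>8:print("top pad",st[i].tolist(),(ce[i]+[280,150]).round(2))
# black jaw: dark pixels top view u 300..330
d=(cv2.cvtColor(t["image"],cv2.COLOR_RGB2GRAY)[190:240,295:350]<60).astype(np.uint8)
n,l,st,ce=cv2.connectedComponentsWithStats(d)
for i in range(1,n):
    if st[i,4]>30:print("top jaw",st[i].tolist(),(ce[i]+[295,190]).round(2))
E
python3 look.py s1; python3 - <<'E'
from h import *
t=load("top0");d=(cv2.cvtColor(t["image"],cv2.COLOR_RGB2GRAY)[190:240,295:350]<60).astype(np.uint8)
n,l,st,ce=cv2.connectedComponentsWithStats(d)
for i in range(1,n):
    if st[i,4]>30:print("top0 jaw",st[i].tolist(),(ce[i]+[295,190]).round(2))
E
```

```text
10.4 [0.4663 0.0079 0.0051] w 41.0 F 19.221167208161205 [-8.5 -8.5 13.7]
[339, 241, 37, 173, 4151] [355.8 329. ]
top jaw [45, 0, 10, 33, 227] [345.72 208.48]
top jaw [10, 4, 17, 35, 213] [312.96 210.15]
top jaw [49, 39, 6, 11, 48] [347.   235.15]
top0 jaw [45, 0, 10, 33, 235] [345.61 208.43]
top0 jaw [9, 7, 17, 35, 220] [310.67 213.19]
```

```bash
cat > cmpt.py <<'E'
from h import *
import sys
a=load(sys.argv[1])["image"];b=load(sys.argv[2])["image"];t=load("top0")
def sub(r,i,j):
    f=lambda a,b,c:0 if a-2*b+c==0 else .5*(a-c)/(a-2*b+c)
    return f(r[i,j-1],r[i,j],r[i,j+1]),f(r[i-1,j],r[i,j],r[i+1,j])
for n,u0,u1,v0,v1,z in[("jaw",299,327,192,235,.03),("tail",388,409,238,254,.016),("brushtip",356,374,126,150,.02),("brush head",343,364,166,196,.06),("caddy",150,196,160,220,.1)]:
    T=a[v0:v1,u0:u1];S=b[v0-12:v1+12,u0-12:u1+12]
    r=cv2.matchTemplate(S,T,cv2.TM_CCOEFF_NORMED);_,mx,_,(j,i)=cv2.minMaxLoc(r)
    du,dv=(sub(r,i,j) if 0<i<24 and 0<j<24 else (0,0));du+=j-12;dv+=i-12
    c=((u0+u1)/2,(v0+v1)/2);print(n,round(mx,3),"px",round(du,2),round(dv,2),"clamp mm",((w2c(onz(t,c[0]+du,c[1]+dv,z))-w2c(onz(t,*c,z)))*1e3).round(1))
E
python3 cmpt.py top0 s1t
```

```text
jaw 0.948 px 2.13 -2.82 clamp mm [ 8.8 -4. ]
tail 0.575 px -1.96 -9.44 clamp mm [24.2 10.2]
brushtip 0.995 px 0.0 -0.01 clamp mm [ 0. -0.]
brush head 0.994 px -0.07 -0.02 clamp mm [0.  0.2]
caddy 0.993 px 0.02 -0.02 clamp mm [ 0.1 -0.1]
```

>>> play_rows(commands=[[[0, 0, -4, 0, 0, 0, -0.1], [0, 0, -4, 0, 0, 0, -0.3], [0, 0, -4, 0, 0, 0, -0.6], [0, 0, -4, 0, 0, 0, -1], [0, 0, -4, 0, 0, 0, -1], [0, 0, -40, 0, 0, 0, -1], [0, 0, -68, 0, 0, 0, -1], [0, 0, -68, 0, 0, 0, -1], [0, 0, -68, 0, 0, 0, -1]]])

```text
time: 11.35
eef_pos: [0.4654, 0.0113, 0.0693]
tcp_rot: [0.001, 0.093, 0.996, -0.0]
force: [-0.3, 0.6, 0.1]
grip_width: 1.0
gripper_force: 0.0
```

```bash
python3 look.py s2; python3 cmpt.py top0 s2t; python3 - <<'E'
from h import *
# handle & trigger edges by rows in wrist pics
for f in("w6","s2"):
    c=load(f);h=cv2.cvtColor(c["image"],cv2.COLOR_RGB2HSV)
    o=(h[...,0]<18)&(h[...,1]>140)&(h[...,2]>60);k=h[...,2]<45
    for nm,m,u0,u1,z in(("trig",o,320,400,.028),("handle",k,240,330,.031)):
        for v in(230,260,300):
            x=np.where(m[v,u0:u1])[0]+u0
            if len(x):print(f,nm,v,[(w2c(onz(c,a,v,z))*1e3).round(1).tolist() for a in(x[0],x[-1]+1)])
        y=np.where(m[150:330,u0:u1].any(1))[0];uu=np.where(m[150+y[0]+3,u0:u1])[0].mean()+u0;print(f,nm,"end",(w2c(onz(c,uu,150+y[0],z))*1e3).round(1))
E
```

```text
11.4 [0.4645 0.0114 0.0681] w 84.8 F 0.0 [ 0.1  0.9 -0.3]
[335, 211, 42, 140, 2592] [355.8 281.9]
[378, 401, 53, 13, 477] [402.7 406.3]
[511, 441, 22, 26, 334] [523.1 452. ]
top jaw [45, 0, 10, 50, 303] [345.96 213.82]
top jaw [10, 8, 16, 34, 209] [311.64 214.17]
jaw 0.974 px 1.04 0.95 clamp mm [-1.9 -3.3]
tail 0.556 px 3 -12 clamp mm [34.  -1.7]
brushtip 0.994 px 0.06 0.07 clamp mm [-0.2 -0.2]
brush head 0.994 px -0.09 -0.04 clamp mm [0.1 0.3]
caddy 0.993 px 0.03 -0.02 clamp mm [ 0.1 -0.1]
w6 trig 230 [[-99.6, 7.6], [-99.6, 19.1]]
w6 trig 260 [[-82.1, 4.8], [-82.1, 16.0]]
w6 trig 300 [[-57.3, 0.2], [-57.3, 11.9]]
w6 trig end [-109.    12.7]
w6 handle 230 [[-100.4, -42.7], [-100.4, -19.6]]
w6 handle 260 [[-83.2, -43.0], [-83.2, -19.8]]
w6 handle 300 [[-58.8, -42.4], [-58.8, -20.1]]
w6 handle end [-124.   -30.5]
s2 trig 230 [[-97.3, 7.5], [-97.4, 18.5]]
s2 trig 260 [[-79.7, 4.7], [-79.7, 16.0]]
s2 trig 300 [[-54.5, 1.3], [-54.5, 12.5]]
s2 trig end [-108.    12.3]
s2 handle 230 [[-98.1, -42.8], [-98.1, -20.0]]
s2 handle 260 [[-80.7, -42.5], [-80.8, -19.6]]
s2 handle 300 [[-56.0, -41.8], [-56.0, -19.8]]
s2 handle end [-122.5  -30.4]
```

```bash
python3 - <<'E'
from h import *
c=load("s1");h=cv2.cvtColor(c["image"],cv2.COLOR_RGB2HSV)
o=(h[...,0]<18)&(h[...,1]>140)&(h[...,2]>60);k=h[...,2]<45
for nm,m,u0,u1 in(("trig",o,300,420),("handle",k,200,335)):
    y=np.where(m[100:400,u0:u1].any(1))[0];print(nm,"first row",100+y[0])
    for v in range(200,420,30):
        x=np.where(m[v,u0:u1])[0]+u0
        if len(x):print(nm,v,x[0],x[-1]+1,[(w2c(onz(c,a,v,.029))*1e3).round(1).tolist() for a in(x[0],x[-1]+1)])
# full jaw bars in wrist: dark/grey bar row profile
for f in("w6","s2"):
    c=load(f);g=cv2.cvtColor(c["image"],cv2.COLOR_RGB2GRAY)
    print(f,"jaw black (row 355)",[int(x) for x in g[355,540:610:3]])
E
cat > cmp2.py <<'E'
from h import *
t=load("top0")["image"]
for f in("s1t","s2t"):
    im=load(f)["image"][185:300,290:420];cv2.imwrite(f"pics/{f}c.png",im[:,:,::-1])
    g=cv2.cvtColor(im,cv2.COLOR_RGB2HSV)
    # bar: low saturation bright
    m=((g[...,1]<35)&(g[...,2]>110)).astype(np.uint8)
    n,l,st,ce=cv2.connectedComponentsWithStats(m)
    for i in range(1,n):
        if st[i,4]>40:print(f,"bar",st[i].tolist(),ce[i].round(1))
E
python3 cmp2.py
```

```text
trig first row 241
trig 260 339 364 [[-103.0, -8.5], [-103.0, 0.6]]
trig 290 342 366 [[-90.9, -7.2], [-90.9, 1.9]]
trig 320 344 368 [[-78.1, -6.1], [-78.2, 3.2]]
trig 350 346 370 [[-64.5, -5.0], [-64.6, 4.6]]
trig 380 347 370 [[-50.1, -4.3], [-50.1, 5.2]]
trig 410 348 376 [[-34.7, -3.4], [-34.7, 8.5]]
handle first row 201
handle 230 267 335 [[-114.3, -34.3], [-114.3, -10.1]]
handle 260 272 333 [[-102.9, -33.0], [-102.9, -10.7]]
handle 290 272 331 [[-90.8, -33.5], [-90.9, -11.3]]
handle 320 234 329 [[-77.9, -48.8], [-78.1, -11.9]]
handle 350 214 327 [[-64.2, -57.9], [-64.5, -12.6]]
handle 380 200 324 [[-49.7, -65.1], [-50.0, -13.7]]
handle 410 200 335 [[-34.2, -66.7], [-34.6, -9.0]]
w6 jaw black (row 355) [42, 40, 41, 14, 17, 17, 22, 24, 22, 21, 9, 24, 10, 15, 14, 72, 155, 171, 172, 167, 172, 169, 169, 170]
s2 jaw black (row 355) [125, 100, 14, 11, 26, 12, 9, 13, 14, 21, 18, 12, 14, 11, 20, 83, 164, 168, 168, 171, 167, 171, 169, 169]
```

>>> play_rows(commands=[[[0, 0, 40, 0, 0, 0, -1], [0, 0, 65, 0, 0, 0, -0.8], [0, 0, 65, 0, 0, 0, -0.5], [0, 0, 65, 0, 0, 0, -0.42], [0, -2, 64, 0, 0, 0, -0.3], [0, -4, 63, 0, 0, 0, -0.2], [0, -6, 62, 0, 0, 0, -0.1], [0, -8, 61, 0, 0, 0, 0.0], [0, -10, 61, 0, 0, 0, 0.08], [0, -10, 61, 0, 0, 0, 0.08], [0, -10, 61, 0, 0, 0, 0.08]]])

```text
time: 12.55
eef_pos: [0.464, 0.0013, 0.0083]
tcp_rot: [0.001, 0.093, 0.996, -0.0]
force: [1.1, 1.3, -4.4]
grip_width: 0.463
gripper_force: 16.3
```

```bash
cat > pose.py <<'E'
from h import *
import sys
c=load(sys.argv[1]);h=cv2.cvtColor(c["image"],cv2.COLOR_RGB2HSV)
o=(h[...,0]<18)&(h[...,1]>140)&(h[...,2]>60);k=h[...,2]<45
for nm,m,u0,u1 in(("trig",o,300,420),("handle",k,200,335)):
    y=np.where(m[100:400,u0:u1].any(1))[0];print(nm,"first row",100+y[0],end=": ")
    for v in(240,265,290):
        x=np.where(m[v,u0:u1])[0]+u0
        if len(x):print([(w2c(onz(c,a,v,.029))*1e3).round(1).tolist() for a in(x[0],x[-1]+1)],end=" ")
    print()
E
python3 look.py s3; python3 cmpt.py top0 s3t|head -3;python3 pose.py s3
```

```text
12.6 [0.4639 0.0013 0.0082] w 39.4 F 16.287971862475388 [ 1.7  1.2 -4.6]
[331, 256, 47, 158, 3694] [353.8 335.4]
top jaw [44, 0, 11, 33, 239] [345.55 207.88]
top jaw [15, 7, 16, 34, 213] [316.83 212.82]
jaw 0.906 px 6.22 -0.54 clamp mm [  5.  -16.1]
tail 0.569 px 3.07 -7.77 clamp mm [22.6 -4.1]
brushtip 0.98 px 0.4 0.36 clamp mm [-0.8 -1.3]
trig first row 256: [[-100.7, -18.5], [-100.7, -9.8]] [[-90.3, -16.8], [-90.3, -7.5]] 
handle first row 219: [[-110.6, -43.7], [-110.6, -17.5]] [[-100.7, -42.6], [-100.7, -18.9]] [[-90.3, -42.3], [-90.3, -18.7]]
```

>>> play_rows(commands=[[[0, 1, 1, 0, 0, 0, 0.0], [0, 3, 2, 0, 0, 0, -0.15], [0, 6, 3, 0, 0, 0, -0.3], [0, 9, 4, 0, 0, 0, -0.45], [0, 10, 4, 0, 0, 0, -0.5], [0, 10, 4, 0, 0, 0, -0.5], [0, 10, 4, 0, 0, 0, -0.42], [0, 8, 3, 0, 0, 0, -0.3], [0, 6, 2, 0, 0, 0, -0.2], [0, 4, 2, 0, 0, 0, -0.1], [0, 2, 1, 0, 0, 0, 0.0], [0, 0, 1, 0, 0, 0, 0.06], [0, 0, 1, 0, 0, 0, 0.06], [0, 0, 1, 0, 0, 0, 0.06]]])

```text
time: 14.05
eef_pos: [0.4634, 0.0024, 0.0075]
tcp_rot: [0.0, 0.093, 0.996, 0.001]
force: [-3.5, 3.6, 5.5]
grip_width: 0.472
gripper_force: 11.6
```

```bash
python3 look.py s4; python3 cmpt.py top0 s4t|head -4;python3 pose.py s4
```

```text
14.1 [0.4634 0.0024 0.0075] w 40.2 F 11.56149155460298 [-3.7  3.3  6. ]
[335, 251, 43, 163, 3681] [354.8 334. ]
top jaw [38, 0, 17, 33, 243] [344.87 209.07]
top jaw [20, 7, 16, 35, 208] [321.66 213.21]
jaw 0.909 px 10.89 0.11 clamp mm [  5.9 -28.8]
tail 0.569 px 2.72 -8.1 clamp mm [23.3 -3. ]
brushtip 0.977 px -0.31 -0.58 clamp mm [1.5 1.2]
brush head 0.991 px 0.06 -0.09 clamp mm [ 0.3 -0.1]
trig first row 251: [[-101.7, -16.0], [-101.7, -7.8]] [[-91.4, -14.7], [-91.4, -5.9]] 
handle first row 215: [[-111.5, -42.6], [-111.6, -16.2]] [[-101.7, -40.4], [-101.7, -17.9]] [[-91.4, -40.5], [-91.4, -17.8]]
```

>>> play_rows(commands=[[[0, 1, 1, 0, 0, 0, 0.0], [0, 3, 1, 0, 0, 0, -0.15], [0, 6, 2, 0, 0, 0, -0.3], [0, 9, 3, 0, 0, 0, -0.45], [0, 10, 3, 0, 0, 0, -0.5], [0, 10, 3, 0, 0, 0, -0.5], [0, 10, 3, 0, 0, 0, -0.42], [0, 8, 2, 0, 0, 0, -0.35], [0, 7, 2, 0, 0, 0, -0.3], [0, 6, 2, 0, 0, 0, -0.25], [0, 6, 2, 0, 0, 0, -0.25], [0, 6, 2, 0, 0, 0, -0.25]]])

```text
time: 15.35
eef_pos: [0.4639, 0.0077, 0.0052]
tcp_rot: [-0.0, 0.093, 0.996, 0.0]
force: [-4.0, 0.8, 5.7]
grip_width: 0.629
gripper_force: 10.8
```

```bash
python3 look.py s5; python3 cmpt.py top0 s5t|head -4;python3 pose.py s5
```

```text
15.4 [0.4639 0.0077 0.0052] w 53.1 F 10.792996063828468 [-3.8  1.6  5.2]
[346, 253, 45, 161, 4503] [368.8 334.6]
top jaw [38, 0, 17, 33, 232] [344.99 209.34]
top jaw [21, 8, 14, 34, 210] [322.62 213.54]
jaw 0.902 px 12 1 clamp mm [  4.1 -32.3]
tail 0.571 px -0.62 -8.84 clamp mm [23.4  6.3]
brushtip 0.977 px -0.32 -0.67 clamp mm [1.8 1.3]
brush head 0.987 px 0.19 -0.03 clamp mm [ 0.2 -0.5]
trig first row 253: [[-103.1, -0.8], [-103.1, 8.4]] [[-93.0, -1.2], [-93.0, 10.1]] 
handle first row 219: [[-112.7, -43.3], [-112.7, -17.4]] [[-103.0, -41.7], [-103.1, -18.9]] [[-92.9, -41.5], [-92.9, -18.9]]
```

>>> play_rows(commands=[[[0, -1, 0, 0, 0, 0, -0.2], [0, -2, 0, 0, 0, 0, -0.16], [0, -2, 0, 0, 0, 0, -0.16]]])

```text
time: 15.75
eef_pos: [0.4635, 0.006, 0.0057]
tcp_rot: [-0.001, 0.093, 0.996, 0.001]
force: [-5.4, 2.7, 9.2]
grip_width: 0.58
gripper_force: 14.1
```

```bash
sed -i 's/-12:v1+12,u0-12:u1+12/-12:v1+12,u0-12:u1+24/; s/0<j<24/0<j<36/' cmpt.py; python3 cmpt.py top0 s5t|head -1; python3 look.py s6; python3 cmpt.py top0 s6t|head -4
```

```text
jaw 0.902 px 11.81 0.81 clamp mm [  4.5 -31.7]
15.8 [0.4635 0.006  0.0057] w 49.4 F 14.14097473025322 [-5.5  2.1  8.5]
[347, 252, 37, 162, 4278] [366.1 334.3]
top jaw [38, 0, 17, 32, 235] [344.94 209.05]
top jaw [22, 8, 13, 35, 215] [323.13 214.04]
jaw 0.883 px 12.4 0.99 clamp mm [  4.4 -33.3]
tail 0.655 px 18.92 2.06 clamp mm [  5.3 -51.5]
brushtip 0.981 px -0.2 -0.52 clamp mm [1.4 0.9]
brush head 0.986 px 0.24 0.04 clamp mm [ 0.  -0.6]
```

>>> play_rows(commands=[[[0, -1, -1, 0, 0, 0, -0.12], [0, -1.5, -1, 0, 0, 0, -0.1], [0, -1.5, -1, 0, 0, 0, -0.1]]])

```text
time: 16.15
eef_pos: [0.4634, 0.005, 0.0063]
tcp_rot: [-0.0, 0.093, 0.996, 0.001]
force: [-4.5, 4.0, 6.5]
grip_width: 0.556
gripper_force: 19.6
```

```bash
python3 look.py s7|head -1; python3 cmpt.py top0 s7t|sed -n '1p;3,4p'
```

```text
16.2 [0.4633 0.005  0.0062] w 47.2 F 19.662872850894928 [-4.7  4.6  6. ]
jaw 0.88 px 12.72 1.02 clamp mm [  4.5 -34.2]
brushtip 0.983 px -0.34 -0.49 clamp mm [1.2 1.2]
brush head 0.987 px 0.24 0.05 clamp mm [ 0.  -0.6]
```

>>> play_rows(commands=[[[0, -0.7, -0.5, 0, 0, 0, -0.07], [0, -1, -1, 0, 0, 0, -0.05], [0, -1, -1, 0, 0, 0, -0.05]]])

```text
time: 16.55
eef_pos: [0.4632, 0.0041, 0.0067]
tcp_rot: [-0.0, 0.093, 0.996, 0.001]
force: [-2.4, 4.0, 3.2]
grip_width: 0.527
gripper_force: 22.7
```

```bash
python3 look.py s8|head -1; python3 cmpt.py top0 s8t|sed -n '1p;3,4p'
```

```text
16.6 [0.4632 0.0041 0.0067] w 45.0 F 22.716532348422334 [-1.9  4.4  3.6]
jaw 0.87 px 13.16 1.07 clamp mm [  4.6 -35.4]
brushtip 0.99 px -0.16 -0.37 clamp mm [1.  0.7]
brush head 0.983 px 0.35 0.09 clamp mm [-0. -1.]
```

>>> play_rows(commands=[[[0, -0.7, 0, 0, 0, 0, -0.02], [0, -1, 0, 0, 0, 0, 0.0], [0, -1, 0, 0, 0, 0, 0.0]]])

```text
time: 16.95
eef_pos: [0.463, 0.0033, 0.007]
tcp_rot: [-0.0, 0.093, 0.996, 0.001]
force: [-3.2, 5.5, 4.2]
grip_width: 0.504
gripper_force: 25.6
```

```bash
python3 look.py s9|head -1; python3 cmpt.py top0 s9t|sed -n '1p;3,4p'
cat > pk.py <<'E'
from h import *
t=load("top0");ref=load("s4t")["image"]
for f in("s3t","s4t","s5t","s6t","s7t","s8t","s9t"):
    b=load(f)["image"];out=[]
    # packer top tracked against s9t template (last), jaw bar-side part
    L=load("s9t")["image"]
    o=[]
    c=proj(t,np.append(c2w(.061,.088),.064)).round().astype(int)
    j=proj(t,np.append(c2w(.012,.130),.031)).round().astype(int)
    for cc,r,z in((c,5,.064),(j,7,.031)):
        T=L[cc[1]-r-2:cc[1]+r+3,cc[0]-r:cc[0]+r+1];S=b[cc[1]-r-6:cc[1]+r+7,cc[0]-r-12:cc[0]+r+9]
        q=cv2.matchTemplate(cv2.resize(S,None,fx=8,fy=8,interpolation=2),cv2.resize(T,None,fx=8,fy=8,interpolation=2),5)
        _,mx,_,(jj,ii)=cv2.minMaxLoc(q);du,dv=jj/8-12,ii/8-4
        o+=[((w2c(onz(t,cc[0]+du,cc[1]+dv,z))-w2c(onz(t,*cc,z)))*1e3).round(1).tolist(),round(mx,2)]
    print(f,c,j,o)
E
python3 pk.py
```

```text
17.0 [0.463  0.0033 0.007 ] w 43.2 F 25.58055453468114 [-3.9  5.3  5.1]
jaw 0.85 px 13.51 1.04 clamp mm [  4.9 -36.3]
brushtip 0.99 px -0.12 -0.39 clamp mm [1.1 0.6]
brush head 0.982 px 0.35 0.07 clamp mm [ 0.  -0.9]
s3t [335 206] [316 222] [[-0.6, 15.7], 0.85, [0.5, 20.4], 1.0]
s4t [335 206] [316 222] [[0.1, 2.7], 0.85, [1.0, 8.2], 1.0]
s5t [335 206] [316 222] [[-0.7, 1.5], 0.9, [0.0, 4.8], 1.0]
s6t [335 206] [316 222] [[-0.3, 1.3], 0.95, [0.0, 3.1], 1.0]
s7t [335 206] [316 222] [[-0.5, 0.9], 0.97, [-0.1, 2.0], 1.0]
s8t [335 206] [316 222] [[-0.1, 0.3], 0.98, [0.1, 1.1], 1.0]
s9t [335 206] [316 222] [[0.0, 0.0], 1.0, [0.0, 0.0], 1.0]
```

>>> play_rows(commands=[[[0, 0, 0, 0, 0, 0, 0.0], [0, 0, 0, 0, 0, 0, 0.0], [0, 0, 0, 0, 0, 0, 0.0], [0, 0, 0, 0, 0, 0, 0.0], [0, 0, 0, 0, 0, 0, 0.0], [0, 0, 0, 0, 0, 0, 0.0]]])

```text
time: 17.65
eef_pos: [0.463, 0.0033, 0.007]
tcp_rot: [-0.0, 0.093, 0.996, 0.001]
force: [-3.8, 5.6, 4.8]
grip_width: 0.504
gripper_force: 25.6
```

```bash
python3 look.py s10|head -1; python3 cmpt.py top0 s10t|sed -n '1p;3,4p'; python3 pose.py s10
python3 - <<'E'
from h import *
t=load("top0")
# colour profile along clamp y through x=62 (pad line) at z .028 and through bar-side jaw
for f in("s3t","s4t","s10t"):
    c=load(f);b=cv2.cvtColor(c["image"],cv2.COLOR_RGB2HSV)
    print(f,[(y,)+tuple(int(k) for k in b[tuple(np.flip(proj(t,np.append(c2w(.066,y/1e3),.028)).round().astype(int)))]) for y in range(84,142,3)])
E
```

```text
17.7 [0.463  0.0033 0.007 ] w 42.6 F 25.58767510112375 [-3.5  4.9  4.9]
jaw 0.852 px 13.52 1.04 clamp mm [  4.9 -36.3]
brushtip 0.991 px -0.12 -0.38 clamp mm [1.  0.5]
brush head 0.982 px 0.35 0.1 clamp mm [-0.1 -1. ]
trig first row 252: [[-102.5, -11.9], [-102.5, -3.7]] [[-92.2, -11.3], [-92.2, -1.7]] 
handle first row 218: [[-112.2, -43.2], [-112.2, -17.3]] [[-102.4, -41.5], [-102.5, -19.0]] [[-92.2, -41.5], [-92.2, -19.0]] 
s3t [(84, 40, 45, 158), (87, 34, 43, 129), (90, 26, 98, 107), (93, 23, 144, 138), (96, 23, 149, 161), (99, 23, 161, 163), (102, 23, 150, 165), (105, 21, 159, 164), (108, 17, 184, 159), (111, 16, 255, 156), (114, 15, 255, 158), (117, 14, 255, 152), (120, 15, 255, 145), (123, 16, 255, 119), (126, 13, 168, 76), (129, 14, 101, 43), (132, 0, 71, 25), (135, 0, 34, 15), (138, 30, 22, 23), (141, 34, 49, 42)]
s4t [(84, 23, 148, 165), (87, 23, 157, 166), (90, 23, 151, 166), (93, 21, 159, 164), (96, 19, 184, 157), (99, 18, 249, 159), (102, 16, 255, 164), (105, 16, 255, 155), (108, 16, 241, 132), (111, 15, 223, 89), (114, 11, 107, 50), (117, 162, 41, 31), (120, 0, 19, 27), (123, 40, 77, 20), (126, 38, 49, 21), (129, 26, 50, 36), (132, 41, 41, 88), (135, 43, 45, 142), (138, 37, 44, 170), (141, 38, 44, 172)]
s10t [(84, 23, 156, 165), (87, 23, 150, 165), (90, 23, 150, 168), (93, 21, 154, 164), (96, 16, 171, 166), (99, 16, 239, 159), (102, 14, 252, 92), (105, 9, 87, 41), (108, 175, 88, 32), (111, 0, 73, 21), (114, 40, 32, 24), (117, 10, 59, 26), (120, 38, 30, 34), (123, 30, 55, 69), (126, 39, 43, 124), (129, 38, 45, 160), (132, 39, 47, 173), (135, 36, 47, 169), (138, 38, 46, 171), (141, 40, 46, 173)]
```

```bash
python3 - <<'E'
from h import *
c=grab("scene","sc10");t=load("top0")
def prof(img,cam,xs,ys,z):
    P=np.array([[proj(cam,np.append(c2w(x/1e3,y/1e3),z)) for y in ys] for x in xs],np.float32)
    return cv2.remap(img,P[...,0],P[...,1],cv2.INTER_LINEAR).astype(float).mean(0)
ys=np.arange(80,145,.5)
def cross(a,lv,up,lo,hi):
    s=(a>lv) if up else (a<lv)
    i=[k for k in range(1,len(a)) if s[k] and not s[k-1] and lo<ys[k]<hi];return [float(ys[k]) for k in i]
for f in("s2t","s3t","s4t","s5t","s6t","s7t","s8t","s9t","s10t"):
    p=prof(load(f)["image"],t,range(56,76,3),ys,.028)
    B=p[:,2];Rr=p[:,0]
    # tan: B~65-80; orange: B~0-30 ; black: R~30
    print(f,"Rdrop",cross(Rr,95,False,85,142),"B tan/orange 45",cross(B,42,False,80,140))
p=prof(load("s10t")["image"],t,range(56,76,3),ys,.028);print([(float(y),*q.round().astype(int).tolist()) for y,q in zip(ys,p)][24:60:2])
p=prof(load("s3t")["image"],t,range(56,76,3),ys,.028);print([(float(y),*q.round().astype(int).tolist()) for y,q in zip(ys,p)][44:96:2])
E
```

```text
s2t Rdrop [137.5] B tan/orange 45 [122.5]
s3t Rdrop [124.5] B tan/orange 45 [109.5]
s4t Rdrop [111.0] B tan/orange 45 [96.0]
s5t Rdrop [108.0] B tan/orange 45 [94.5]
s6t Rdrop [106.5] B tan/orange 45 [94.5]
s7t Rdrop [105.5] B tan/orange 45 [94.5]
s8t Rdrop [104.0] B tan/orange 45 [94.0]
s9t Rdrop [103.0] B tan/orange 45 [94.5]
s10t Rdrop [103.0] B tan/orange 45 [94.5]
[(92.0, 162, 126, 57), (93.0, 160, 119, 51), (94.0, 159, 111, 44), (95.0, 158, 103, 36), (96.0, 157, 95, 26), (97.0, 155, 88, 15), (98.0, 151, 82, 7), (99.0, 145, 75, 2), (100.0, 135, 68, 2), (101.0, 123, 61, 3), (102.0, 109, 55, 8), (103.0, 93, 47, 12), (104.0, 76, 41, 17), (105.0, 61, 35, 20), (106.0, 49, 31, 23), (107.0, 40, 28, 24), (108.0, 35, 27, 24), (109.0, 32, 26, 24)]
[(102.0, 167, 140, 67), (103.0, 167, 139, 67), (104.0, 166, 137, 66), (105.0, 165, 135, 64), (106.0, 163, 131, 60), (107.0, 161, 126, 56), (108.0, 159, 119, 51), (109.0, 157, 110, 42), (110.0, 156, 101, 32), (111.0, 155, 93, 19), (112.0, 155, 86, 8), (113.0, 155, 82, 2), (114.0, 154, 79, 0), (115.0, 153, 76, 0), (116.0, 152, 75, 0), (117.0, 151, 74, 0), (118.0, 149, 72, 0), (119.0, 147, 72, 0), (120.0, 143, 71, 0), (121.0, 137, 69, 0), (122.0, 127, 64, 2), (123.0, 114, 59, 5), (124.0, 99, 52, 10), (125.0, 83, 46, 16), (126.0, 68, 41, 20), (127.0, 54, 35, 22)]
```

The pad's visible length went from 15 mm free to 8.5 mm, which is about 6.5 mm of squash. That is slightly too much, and the force balance agrees. I'll ease the trigger off a little.

>>> play_rows(commands=[[[0, 0.5, 0, 0, 0, 0, -0.03], [0, 1, 0.3, 0, 0, 0, -0.06], [0, 1, 0.3, 0, 0, 0, -0.06], [0, 1, 0.3, 0, 0, 0, -0.06]]])

```text
time: 18.2
eef_pos: [0.4632, 0.0039, 0.0067]
tcp_rot: [-0.0, 0.093, 0.996, 0.001]
force: [-3.6, 3.8, 4.6]
grip_width: 0.526
gripper_force: 20.1
```

```bash
cat > padlen.py <<'E'
from h import *
import sys
t=load("top0");ys=np.arange(80,145,.1)
def ed(f):
    P=np.array([[proj(t,np.append(c2w(x/1e3,y/1e3),.028)) for y in ys] for x in range(56,76,3)],np.float32)
    p=cv2.remap(load(f)["image"],P[...,0],P[...,1],1).astype(float).mean(0)
    r=[k for k in range(1,len(ys)) if p[k,0]<95<=p[k-1,0] and ys[k]>90][0];b=[k for k in range(1,len(ys)) if p[k,2]<42<=p[k-1,2]][0]
    return round(ys[r],1),round(ys[b],1),round(ys[r]-ys[b],2)
for f in sys.argv[1:]:print(f,ed(f))
E
python3 look.py s11|head -1; python3 padlen.py s3t s4t s7t s8t s9t s10t s11t; python3 cmpt.py top0 s11t|sed -n '1p;3,4p'
```

```text
18.25 [0.4632 0.0039 0.0067] w 45.3 F 20.144641329534352 [-4.7  4.9  5. ]
s3t (np.float64(124.3), np.float64(109.1), np.float64(15.2))
s4t (np.float64(111.0), np.float64(95.7), np.float64(15.3))
s7t (np.float64(105.4), np.float64(94.4), np.float64(11.0))
s8t (np.float64(103.9), np.float64(93.9), np.float64(10.0))
s9t (np.float64(102.9), np.float64(94.3), np.float64(8.6))
s10t (np.float64(102.9), np.float64(94.3), np.float64(8.6))
s11t (np.float64(103.5), np.float64(94.2), np.float64(9.3))
jaw 0.862 px 13.32 1.08 clamp mm [  4.7 -35.8]
brushtip 0.991 px -0.12 -0.35 clamp mm [1.  0.5]
brush head 0.982 px 0.37 0.08 clamp mm [-0. -1.]
```

>>> play_rows(commands=[[[0, 0.5, 0, 0, 0, 0, -0.09], [0, 1, 0.5, 0, 0, 0, -0.115], [0, 1, 0.5, 0, 0, 0, -0.115], [0, 1, 0.5, 0, 0, 0, -0.115]]])

```text
time: 18.7
eef_pos: [0.4634, 0.0047, 0.0062]
tcp_rot: [-0.0, 0.093, 0.996, 0.001]
force: [-4.4, 4.2, 4.9]
grip_width: 0.558
gripper_force: 16.6
```

```bash
python3 look.py s12|head -1; python3 padlen.py s12t; python3 cmpt.py top0 s12t|sed -n '1p;3,4p'
```

```text
18.75 [0.4634 0.0046 0.0062] w 47.5 F 16.58663973212242 [-4.   3.8  4.6]
s12t (np.float64(104.6), np.float64(94.3), np.float64(10.3))
jaw 0.88 px 12.97 1.04 clamp mm [  4.6 -34.8]
brushtip 0.991 px -0.15 -0.35 clamp mm [0.9 0.6]
brush head 0.981 px 0.38 0.07 clamp mm [ 0. -1.]
```

>>> play_rows(commands=[[[0, 0.3, 0, 0, 0, 0, -0.135], [0, 0.5, 0.2, 0, 0, 0, -0.14], [0, 0.5, 0.2, 0, 0, 0, -0.14], [0, 0.5, 0.2, 0, 0, 0, -0.14], [0, 0.5, 0.2, 0, 0, 0, -0.14]]])

```text
time: 19.3
eef_pos: [0.4636, 0.005, 0.0061]
tcp_rot: [-0.0, 0.093, 0.996, 0.001]
force: [-3.8, 4.2, 5.3]
grip_width: 0.575
gripper_force: 14.3
```

```bash
python3 look.py s13|head -1; python3 padlen.py s13t; python3 cmpt.py top0 s13t|sed -n '1p;3,5p'; python3 pose.py s13
```

```text
19.35 [0.4635 0.0051 0.0061] w 48.4 F 14.265841394662857 [-4.4  3.7  5.3]
s13t (np.float64(105.3), np.float64(94.0), np.float64(11.3))
jaw 0.881 px 12.78 0.96 clamp mm [  4.7 -34.3]
brushtip 0.99 px -0.14 -0.34 clamp mm [0.9 0.6]
brush head 0.981 px 0.38 0.1 clamp mm [-0.1 -1. ]
caddy 0.993 px 0.03 -0.02 clamp mm [ 0.1 -0.1]
trig first row 252: [[-102.6, -6.0], [-102.6, 2.5]] [[-92.4, -6.1], [-92.4, 4.2]] 
handle first row 219: [[-112.3, -44.1], [-112.3, -18.0]] [[-102.5, -42.0], [-102.6, -19.4]] [[-92.4, -42.2], [-92.4, -19.4]]
```

>>> play_rows(commands=[[[0, -0.3, 0, 0, 0, 0, -0.12], [0, -0.3, 0, 0, 0, 0, -0.12], [0, -0.3, 0, 0, 0, 0, -0.12], [0, -0.3, 0, 0, 0, 0, -0.12]]])

```text
time: 19.8
eef_pos: [0.4635, 0.0049, 0.0061]
tcp_rot: [-0.0, 0.093, 0.996, 0.001]
force: [-3.8, 4.6, 5.7]
grip_width: 0.56
gripper_force: 17.1
```

```bash
python3 look.py s14|head -1; python3 padlen.py s14t
```

```text
19.85 [0.4635 0.0049 0.0061] w 48.0 F 17.10499495267868 [-4.3  4.5  5.7]
s14t (np.float64(105.2), np.float64(94.0), np.float64(11.2))
```

```bash
python3 -c "
from plant import robot
print(robot.sign_off())"
```

```text
the job is handed in; nothing more can be done
None
```

The job is handed in at about 20 s of the 51 s: the packer stands between brush and jaw, the pad is squashed about 4 mm as measured from the top camera, and the gripper still holds handle and trigger. It reads 17 N, below the 25–35 N you gave. I overshot to about 6.5 mm at 25.6 N, short of flat, and eased back on the camera reading; the clamp ends within a few mm of its start and the brush moved about 1 mm.

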